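Release a rigid air tube from a push-fit fitting and park it

TASK

Take the rigid steel tube out of the push-fit fitting on the aluminium air block: press the fitting's release ring fully down and draw the tube out before the ring has crept back up, then stand the tube foot-down in the hole of the white holder block and let go. Go gently: neither lean on the ring, nor pull or push on the tube in the fitting, with more than 20 N, and leave the tape roll, the jar and the tweezers where they are.

Things in the scene. Friction and masses are not known exactly. Their poses are not given: they have to be found in the camera images.
- air_block: Aluminium block fixed to the bench, 70 x 70 mm, 60 mm high, brass port on its +x side; origin at the centre of its underside, z up. A vertical push-fit fitting with a black release ring is let into the middle of its top, on the block's z axis; the tube stands in it.
- fitting_top (a point): Point on the fitting's axis, level with the block's top. Black ring: flat flange, 40 mm outside, 21 mm opening, 5 mm thick. Its top rests anywhere from 12 to 28 mm above this point (unmeasured: feel for it). It goes 6 mm down onto a stop. Sprung and damped: needs 2 N plus 1.2 N per mm/s of speed (press at 2 to 5 mm/s); the force climbs steeply at the stop.
- teeth (a point): Point on the fitting's axis, 51 mm above the bench: teeth that stop the tube (after 1 to 17 mm of play) from being drawn up unless the ring is over 5 mm down. Let go, the ring creeps up at 1.6 mm/s and the teeth bite after 0.6 s. So: feel the ring, grip the tube just above it, press the ring onto its stop with the fingertips (the tube sinks with them), then pull briskly straight up.
- tube: Rigid steel tube, 108 mm long, about 70 g; origin at the centre of its foot, z to its top. 12 mm diameter; the lowest 22 mm is a sleeve 18 mm in diameter. Starts upright in the fitting, foot 18 mm and top 126 mm above the bench, on a sprung valve that lets it be pushed 12 mm deeper with 2 to 4 N. About 3 degrees of side play. Its foot must rise about 72 mm to clear the ring.
- holder: White plastic block fixed to the bench, 70 x 70 mm, 50 mm high, with one round vertical hole in the middle of its top, 24 mm in diameter, 44 mm deep (floor 6 mm above the bench); origin at the centre of its underside, z up. The tube stands in it foot down, leaning a little.
- tape_roll: Bystander: brown tape roll lying flat, 76 mm in diameter, 16 mm high; origin at the centre of its underside. Leave alone.
- jar: Bystander: small jar, 40 mm in diameter, 40 mm high; origin at the centre of its underside. Leave alone.
- tweezers: Bystander: steel tweezers lying flat along their x axis, 120 mm long, about 20 mm wide, 8 mm high; origin near the middle, on the bench. Leave alone.
Things that resemble listed ones, but are neither listed nor needed, are in the scene too. Leave any blue or red look-alike of the holder alone.

How it is judged:
By the outcome, as a careful person would: the job done as asked, in the order asked, and still so for the second after the job is handed in, with the robot touching nothing.
It also fails if it takes over 58 s, if anything falls off the work surface, if the arm or the gripper's body presses on something with over 40 N, if the wrist force passes 120 N, or if a joint passes its speed limit or range.

ROBOT

A 6-joint arm with a two-finger parallel gripper is mounted at the origin on the work surface. World frame = base frame: x ahead of the robot, y to its left, z up, the work surface at z = 0. Lengths are in m, angles in rad, forces in N, time in s.
With the tool pointing down it reaches from about 0.375 to 0.9 m from the base axis. Payload 3.1 kg.
Tool frame: the origin (TCP) lies between the finger pads; the fingertips stand 19 mm ahead of it and the grasp point (between the pads) is the TCP; z points along the fingers, y is the direction in which the jaws open and shut (so a half turn about z gives the same grasp; the last joint's range is limited). The gripper opens to 87 mm and grips with 3 to 60 N. Pads are 19 mm wide; open, the fingers measure 117 mm over their backs; the gripper's body (75 mm by 190 mm) begins 51 mm behind the grasp point.
Start: joints at [-1.333, 0.527, 1.433, -0, 1.181, -0.178], TCP at [0.253, -0.571, 0.242] pointing down, gripper open.
Joint ranges: [-3.08, 3.08], [-0.75, 2.2], [0.22, 2.44], [-1.43, 4.57], [0, 2.65], [-2.85, 2.85]. Speed limits (rad/s): [2.79, 2.79, 3.14, 3.14, 3.14, 3.14].

INTERFACE

Orientations are given as a unit quaternion [x, y, z, w].
In Python, from rig import robot gives the robot as it stands.
- The arm moves only by the tool apply_moves, never from a script. Its argument "series" is a list of rows, each a list of 7 numbers: the shift along the tool's x, y, z in cm, then the turn, a rotation vector about the tool's x, y, z in degrees, then the opening, from 0 (shut) to 1 (fully open). In form: [[dx, dy, dz, rx, ry, rz, grip], ...]. A call has 1 to 5 rows; each row is the pose to reach, as a shift and turn from the pose commanded when the call began, along the tool's axes at that moment; what a row does not reach only later rows make up. A row lasts 1/12 s, in which the tool goes at most 41.7 mm and 7.16 degrees, less where a joint would pass 70% of its speed; a pose out of reach is approached as far as the arm can. A call with a gripper value outside its range is refused whole. The fingers move at their own pace and stop on an object; "newtons" is the grip in N (left out, the last holds). Time passes only in rows, so rows that repeat a pose let the fingers close. It gives the time, the measured TCP pose, the force and the opening at its end, in the units of the state.
- robot.get_obs(): the state, without advancing time (a new reading comes with each control period).
- robot.camera(name): name is "side" or "top"; returns the picture (400x640x3 uint8, red, green, blue); there is no depth.
- robot.camera_params(name): a dict with "mtx" (3x3 intrinsics, pixels), "origin" and "rotation" of the camera in the world. Camera axes: x right, y down, z forward; pixel columns grow to the right and rows downward; lengths in m; the calibration is good to about 2 mm. A picture is of the moment at which its call begins. camera_params takes no time and is no camera call.
- robot.hand_in(): hands the job in, once; it reports no verdict.
The state is a dict: "time": time; "q": joint angles; "joint_velocities": joint speeds; "joint_torque": joint torques, N m; "position": TCP position; "tool_rot": TCP orientation; "ft_force": force on the tool from outside, world axes, zero at the start; "moment": the same for the moment, N m; "grip_width": finger opening in m.
Only numpy, scipy, OpenCV 4.12 (cv2) and the standard library are available. Lean on these libraries where they do the work, as an engineer would, in place of code of your own. Each camera call takes 0.05 s, during which the arm holds its last target. There are 200 camera calls.

## Working session

There is one attempt and no reset: what is moved stays moved. The work goes in short steps, Python scripts to look and compute and a tool call to move; the robot and the scene stay as the last step left them, time stands still between calls to the robot, and variables do not carry over. Pictures are saved under pics/ and viewed, about 8 in all and at most 12, crops included, and the job is handed in when it is done.

Besides the shell and the picture viewer there is one more tool, called after "Request:" as name([rows], argument=value, ...), one row to a line, values as JSON. apply_moves: Moves the arm, as the interface text tells. Its arguments: {"type":"object","properties":{"series":{"type":"array"},"newtons":{"type":"number"}},"required":["series"]}

```bash
mkdir -p pics; ls; cat > h.py <<'E'
import numpy as np, cv2
from rig import robot
from scipy.spatial.transform import Rotation as R
def snap(n,f):
    im=np.asarray(robot.camera(n)); cv2.imwrite('pics/'+f,im[:,:,::-1]); return im
def ray(n,u,v):
    p=robot.camera_params(n); d=np.array(p['rotation'])@np.linalg.solve(np.array(p['mtx']),[u,v,1.]); return np.array(p['origin']),d
def onz(n,u,v,z):
    o,d=ray(n,u,v); return o+d*(z-o[2])/d[2]
def proj(n,P):
    p=robot.camera_params(n); c=np.array(p['rotation']).T@(np.array(P)-np.array(p['origin'])); c=np.array(p['mtx'])@c; return c[:2]/c[2]
E
python3 - <<'E'
from h import *
a=snap('top','t0.png');b=snap('side','s0.png')
cv2.imwrite('pics/b0.png',cv2.resize(np.vstack([a,b])[:,:,::-1],None,fx=.75,fy=.75,interpolation=cv2.INTER_AREA))
for n in('top','side'):
    p=robot.camera_params(n);print(n,p)
print(robot.get_obs())
E
```

```text
pics
top {'mtx': array([[505.75761365,   0.        , 321.82190089],
       [  0.        , 505.75761365, 203.63566367],
       [  0.        ,   0.        ,   1.        ]]), 'origin': array([0.37828867, 0.00147551, 1.17432397]), 'rotation': array([-0.7013447 ,  0.70859288, -0.05798774,  0.05147   ])}
side {'mtx': array([[429.85947812,   0.        , 319.57065556],
       [  0.        , 429.85947812, 192.11724275],
       [  0.        ,   0.        ,   1.        ]]), 'origin': array([0.51370599, 0.59244249, 0.69817827]), 'rotation': array([ 0.00295923,  0.92799325, -0.37258011,  0.00195997])}
{'time': 0.1, 'q': array([-1.33248599e+00,  5.28373471e-01,  1.43374647e+00,  4.30602718e-06,
        1.18141186e+00, -1.78485604e-01]), 'joint_velocities': array([ 1.96066138e-03, -8.77145295e-04, -1.63012319e-03,  4.73906970e-05,
        1.74896045e-03,  6.28012436e-04]), 'joint_torque': array([ 2.29707475e-04, -4.40983844e+01, -1.77150607e+01,  6.35928358e-02,
        5.33457357e-02, -4.39215921e-05]), 'position': array([ 0.25291007, -0.57087454,  0.2406781 ]), 'tool_rot': array([ 9.78363328e-01,  2.06891899e-01, -2.70078450e-05, -9.69202469e-04]), 'ft_force': array([0.21678442, 0.9325751 , 0.09570166]), 'moment': array([-0.00495197,  0.03952655, -0.04725394]), 'grip_width': 0.08706093681000052}
```

View pics/b0.png

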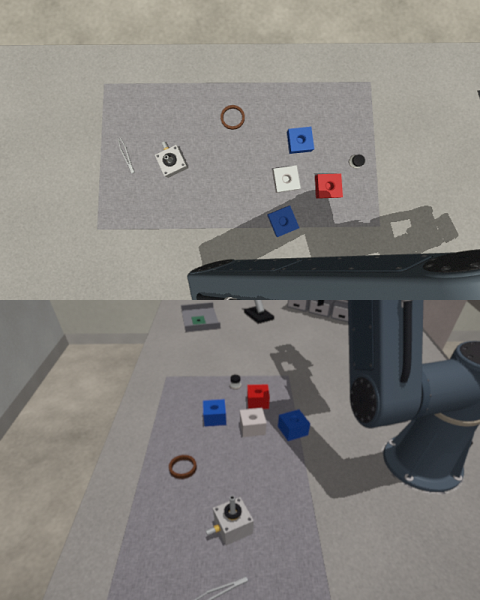

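The picture shows the air block, with its tube and black ring, at top (227,213) and side (311,293). The white holder is at top (383,239) and side (337,161). Possible mix-ups in the top view are blue (401,186), red (439,248) and dark blue (377,295) blocks for the holder, and the jar (477,214) for the black ring. I choose the white block with the hole, and the aluminium block with the brass port. Next I measure both in a close crop.

```bash
sed -i "s/np.array(p\['rotation'\])/R.from_quat(p['rotation']).as_matrix()/" h.py
python3 - <<'E'
from h import *
a=cv2.imread('pics/t0.png');b=cv2.imread('pics/s0.png')
def crop(im,u,v,r=45): return cv2.resize(im[v-r:v+r,u-r:u+r],(360,300) if 0 else (300,300),interpolation=cv2.INTER_CUBIC)
cv2.imwrite('pics/c0.png',np.vstack([np.hstack([crop(a,227,213),crop(a,383,239)]),np.hstack([crop(b,311,293),crop(b,337,161)])]))
for n,im,u,v in(('top',a,227,213),('top',a,383,239),('side',b,311,293),('side',b,337,161)):
    print(n,onz(n,u,v,.06))
E
```

```text
top [0.53328478 0.20096069 0.06      ]
top [ 0.47196487 -0.14401412  0.06      ]
side [0.53030175 0.21577526 0.06      ]
side [ 0.4761138  -0.11320452  0.06      ]
```

View pics/c0.png

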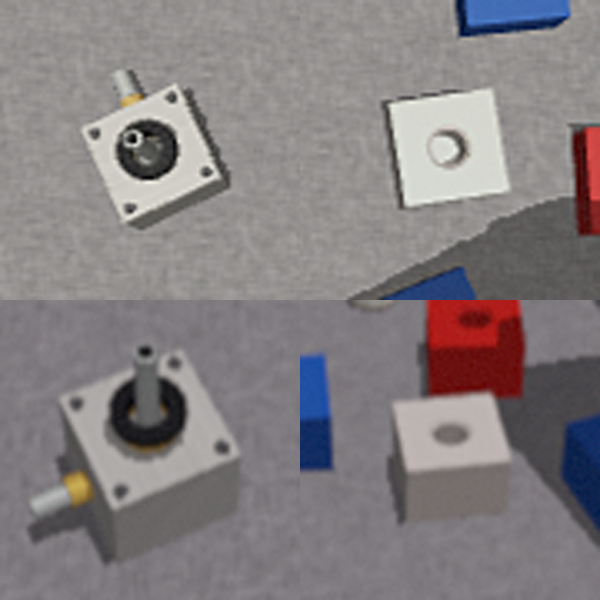

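The crops confirm the choice. The block with ring, tube and brass port has its screw-hole centre at top (227.3,213.8) and side (310.4,285.7). The white holder's hole is at top (382.4,238.4) and side (337.6,156.2).

```bash
python3 - <<'E'
from h import *
f=lambda x,y,u0,v0:(u0+x*.3,v0+y*.3)
for nm,n,c,z in(('blk','top',(227.3,213.75),.06),('blk','side',(310.4,285.7),.06),('tubetop','top',(221.6,210),.126),('tubetop','side',(309.8,263.6),.126),('hole','top',(382.4,238.4),.05),('hole','side',(337.1,155.9),.05)):
    print(nm,n,onz(n,*c,z).round(4))
s=[onz('top',*f(x,y,182,168),.06)[:2] for x,y in((173,97),(94,133),(130,208),(207,172))]
print(np.round(s,4)); e=s[0]-s[1]; print('blk edge',np.degrees(np.arctan2(e[1],e[0])))
s=[onz('top',*f(x,y,338,194),.05)[:2] for x,y in((87,101),(193,89),(209,190),(103,208))]
print(np.round(s,4)); e=s[0]-s[1]; print('hol edge',np.degrees(np.arctan2(e[1],e[0])))
for nm,u,v in(('tape',309,157),('tweez',168,207),('jar',477,214)):print(nm,onz('top',u,v,.01).round(3))
o=robot.get_obs(); M=R.from_quat(o['tool_rot']).as_matrix();print(M.round(4))
B=np.array([.532,.203]);
print('tool shift to above',M.T@(np.array([.532,.203,.24])-o['position'])*100)
E
```

```text
blk top [0.5316 0.2003 0.06  ]
blk side [0.5315 0.2017 0.06  ]
tubetop top [0.5305 0.2005 0.126 ]
tubetop side [0.531  0.2019 0.126 ]
hole top [ 0.4742 -0.144   0.05  ]
hole side [ 0.4747 -0.1415  0.05  ]
[[0.5689 0.1862]
 [0.5451 0.2385]
 [0.4946 0.2135]
 [0.5181 0.1629]]
blk edge -65.44997314424522
[[ 0.5062 -0.104 ]
 [ 0.5136 -0.1755]
 [ 0.4457 -0.1839]
 [ 0.4345 -0.1129]]
hol edge 95.90919852898422
tape [0.672 0.019 0.01 ]
tweez [0.556 0.347 0.01 ]
jar [ 0.532 -0.371  0.01 ]
[[ 9.144e-01  4.048e-01 -5.000e-04]
 [ 4.048e-01 -9.144e-01  1.900e-03]
 [ 3.000e-04 -1.900e-03 -1.000e+00]]
tool shift to above [ 56.8485579  -59.46373358   0.20104025]
```

Request:
apply_moves([
  [2.8, -3.0, 0, 0, 0, 0, 0.5],
  [5.6, -5.9, 0, 0, 0, 0, 0.4],
  [8.4, -8.9, 0, 0, 0, 0, 0.3],
  [11.3, -11.8, 0, 0, 0, 0, 0.3],
  [14.2, -14.8, 0, 0, 0, 0, 0.3],
], newtons=30)

```text
time: 0.52
position: [0.323, -0.3768, 0.2412]
tool_rot: [0.978, 0.206, -0.0, -0.0]
ft_force: [1.4, 0.7, 0.2]
grip_width: 0.0614
```

Request:
apply_moves([
  [2.8, -3.0, 0, 0, 0, 0, 0.3],
  [5.6, -5.9, 0, 0, 0, 0, 0.3],
  [8.4, -8.9, 0, 0, 0, 0, 0.3],
  [11.3, -11.8, 0, 0, 0, 0, 0.3],
  [14.2, -14.8, 0, 0, 0, 0, 0.3],
])

```text
time: 0.93
position: [0.393, -0.184, 0.2415]
tool_rot: [0.978, 0.206, -0.0, -0.0]
ft_force: [0.3, 0.4, 0.7]
grip_width: 0.0298
```

Request:
apply_moves([
  [2.8, -3.0, 0, 0, 0, 0, 0.3],
  [5.6, -5.9, 0, 0, 0, 0, 0.3],
  [8.4, -8.9, 0, 0, 0, 0, 0.3],
  [11.3, -11.8, 0, 0, 0, 0, 0.3],
  [14.2, -14.8, 0, 0, 0, 0, 0.3],
])

```text
time: 1.35
position: [0.4629, 0.0088, 0.2415]
tool_rot: [0.978, 0.207, -0.0, 0.0]
ft_force: [1.1, -0.6, -0.1]
grip_width: 0.0264
```

Request:
apply_moves([
  [2.8, -3.0, 0, 0, 0, 0, 0.3],
  [5.6, -5.9, 0, 0, 0, 0, 0.3],
  [8.4, -8.9, 0, 0, 0, 0, 0.3],
  [11.3, -11.8, 0, 0, 0, 0, 0.3],
  [14.2, -14.8, 0, 0, 0, 0, 0.3],
])

```text
time: 1.77
position: [0.5326, 0.2017, 0.2412]
tool_rot: [0.978, 0.207, -0.0, 0.0]
ft_force: [0.1, -0.7, -0.1]
grip_width: 0.0262
```

Request:
apply_moves([
  [0, 0, 2.0, 0, 0, 0, 0.3],
  [0, 0, 4.0, 0, 0, 0, 0.3],
  [0, 0, 6.0, 0, 0, 0, 0.3],
  [0, 0, 7.0, 0, 0, 0, 0.3],
  [0, 0, 7.0, 0, 0, 0, 0.3],
])

```text
time: 2.18
position: [0.5306, 0.1993, 0.1689]
tool_rot: [0.978, 0.207, -0.003, -0.0]
ft_force: [0.4, -0.1, 0.5]
grip_width: 0.0262
```

```bash
python3 - <<'E'
from h import *
b=snap('side','s1.png')
o=robot.get_obs();print(o['position'],o['ft_force'],o['moment']);M=R.from_quat(o['tool_rot']).as_matrix();print(M.round(4))
p=o['position'];print('tcp px',proj('side',p),'tip px',proj('side',p+.019*M[:,2]),'axis at.126',proj('side',[p[0],p[1],.126]))
cv2.imwrite('pics/c1.png',cv2.resize(b[200:330,240:400,::-1],None,fx=4,fy=4,interpolation=cv2.INTER_CUBIC))
E
```

```text
[0.53178526 0.19934295 0.17041213] [ 0.10954423  0.06485946 -0.10199363] [ 1.79357039e-02 -3.84954916e-02 -3.17013557e-05]
[[ 9.145e-01  4.046e-01 -3.200e-03]
 [ 4.046e-01 -9.145e-01 -5.000e-04]
 [-3.100e-03 -8.000e-04 -1.000e+00]]
tcp px [308.65787296 245.50669706] tip px [308.9935524  252.87201343] axis at.126 [309.33162882 262.27375755]
```

View pics/c1.png

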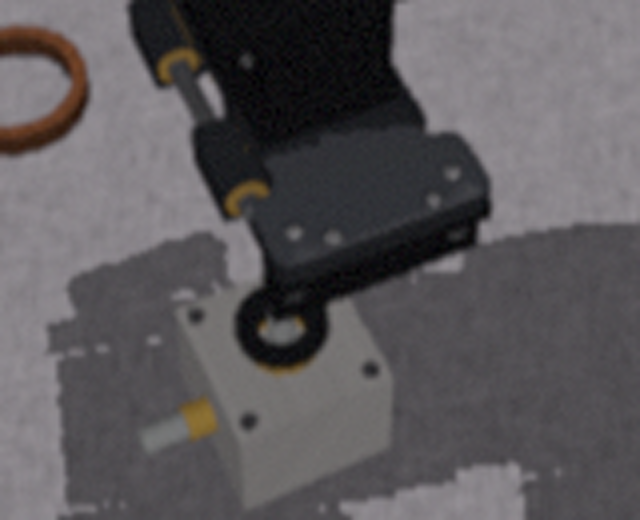

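The crop shows the fingers above the fitting with the ring at about (310,282). The tube is hidden behind the fingers, which agrees with the projection. I'll shift slightly in y and descend around the tube.

Request:
apply_moves([
  [0, -0.15, 0.5, 0, 0, 0, 0.3],
  [0, -0.15, 2.0, 0, 0, 0, 0.3],
  [0, -0.15, 4.0, 0, 0, 0, 0.3],
  [0, -0.15, 5.5, 0, 0, 0, 0.3],
  [0, -0.15, 5.8, 0, 0, 0, 0.3],
])

```text
time: 2.65
position: [0.5314, 0.2006, 0.1125]
tool_rot: [0.978, 0.207, -0.001, -0.0]
ft_force: [0.3, -0.6, 0.0]
grip_width: 0.0262
```

Request:
apply_moves([
  [0, 0, 0, 0, 0, 0, 0.3],
  [0, 0, 0.05, 0, 0, 0, 0.3],
  [0, 0, 0.1, 0, 0, 0, 0.3],
  [0, 0, 0.15, 0, 0, 0, 0.3],
  [0, 0, 0.2, 0, 0, 0, 0.3],
])

```text
time: 3.07
position: [0.5327, 0.2011, 0.1125]
tool_rot: [0.978, 0.207, 0.001, 0.0]
ft_force: [-0.4, 0.2, 0.2]
grip_width: 0.0264
```

Request:
apply_moves([
  [0, 0, 0.08, 0, 0, 0, 0.3],
  [0, 0, 0.16, 0, 0, 0, 0.3],
  [0, 0, 0.24, 0, 0, 0, 0.3],
  [0, 0, 0.28, 0, 0, 0, 0.3],
  [0, 0, 0.32, 0, 0, 0, 0.3],
])

```text
time: 3.48
position: [0.532, 0.201, 0.1082]
tool_rot: [0.978, 0.207, -0.0, -0.0]
ft_force: [0.5, 0.2, 0.0]
grip_width: 0.0266
```

Request:
apply_moves([
  [0, 0, 0.04, 0, 0, 0, 0.3],
  [0, 0, 0.08, 0, 0, 0, 0.3],
  [0, 0, 0.12, 0, 0, 0, 0.3],
  [0, 0, 0.16, 0, 0, 0, 0.3],
  [0, 0, 0.2, 0, 0, 0, 0.3],
])

```text
time: 3.9
position: [0.5321, 0.201, 0.1063]
tool_rot: [0.978, 0.207, -0.0, -0.0]
ft_force: [0.1, -0.4, -0.7]
grip_width: 0.0262
```

Request:
apply_moves([
  [0, 0, 0.04, 0, 0, 0, 0.3],
  [0, 0, 0.08, 0, 0, 0, 0.3],
  [0, 0, 0.12, 0, 0, 0, 0.3],
  [0, 0, 0.16, 0, 0, 0, 0.3],
  [0, 0, 0.2, 0, 0, 0, 0.3],
])

```text
time: 4.32
position: [0.5321, 0.201, 0.1043]
tool_rot: [0.978, 0.207, 0.0, -0.0]
ft_force: [-0.6, 0.6, -0.4]
grip_width: 0.0257
```

Request:
apply_moves([
  [0, 0, 0.04, 0, 0, 0, 0.3],
  [0, 0, 0.08, 0, 0, 0, 0.3],
  [0, 0, 0.12, 0, 0, 0, 0.3],
  [0, 0, 0.16, 0, 0, 0, 0.3],
  [0, 0, 0.2, 0, 0, 0, 0.3],
])

```text
time: 4.73
position: [0.5321, 0.2009, 0.1023]
tool_rot: [0.978, 0.207, 0.0, -0.0]
ft_force: [0.6, 0.1, 0.6]
grip_width: 0.0263
```

Request:
apply_moves([
  [0, 0, 0.04, 0, 0, 0, 0.3],
  [0, 0, 0.08, 0, 0, 0, 0.3],
  [0, 0, 0.12, 0, 0, 0, 0.3],
  [0, 0, 0.16, 0, 0, 0, 0.3],
  [0, 0, 0.2, 0, 0, 0, 0.3],
])

```text
time: 5.15
position: [0.5321, 0.2009, 0.1003]
tool_rot: [0.978, 0.207, -0.0, -0.0]
ft_force: [1.0, 0.8, -0.3]
grip_width: 0.0261
```

Request:
apply_moves([
  [0, 0, 0.04, 0, 0, 0, 0.3],
  [0, 0, 0.08, 0, 0, 0, 0.3],
  [0, 0, 0.12, 0, 0, 0, 0.3],
  [0, 0, 0.16, 0, 0, 0, 0.3],
  [0, 0, 0.2, 0, 0, 0, 0.3],
])

```text
time: 5.57
position: [0.5321, 0.2009, 0.0983]
tool_rot: [0.978, 0.207, 0.0, -0.0]
ft_force: [-1.2, -0.4, 0.2]
grip_width: 0.0262
```

Request:
apply_moves([
  [0, 0, 0.04, 0, 0, 0, 0.3],
  [0, 0, 0.08, 0, 0, 0, 0.3],
  [0, 0, 0.12, 0, 0, 0, 0.3],
  [0, 0, 0.16, 0, 0, 0, 0.3],
  [0, 0, 0.2, 0, 0, 0, 0.3],
])

```text
time: 5.98
position: [0.5321, 0.201, 0.0965]
tool_rot: [0.978, 0.207, 0.0, 0.0]
ft_force: [0.1, -0.8, 3.3]
grip_width: 0.0261
```

Request:
apply_moves([
  [0, 0, 0.04, 0, 0, 0, 0.3],
  [0, 0, 0.08, 0, 0, 0, 0.3],
  [0, 0, 0.12, 0, 0, 0, 0.3],
  [0, 0, 0.16, 0, 0, 0, 0.3],
  [0, 0, 0.2, 0, 0, 0, 0.3],
])

```text
time: 6.4
position: [0.5322, 0.201, 0.0951]
tool_rot: [0.978, 0.207, 0.0, 0.0]
ft_force: [-1.3, -0.5, 5.9]
grip_width: 0.0258
```

Contact was felt at a TCP height of about 0.097, so the ring top is about 18 mm above the block. I'll back off clear of it and grip the tube.

Request:
apply_moves([
  [0, 0, -0.1, 0, 0, 0, 0.3],
  [0, 0, -0.25, 0, 0, 0, 0.3],
  [0, 0, -0.25, 0, 0, 0, 0.2],
  [0, 0, -0.25, 0, 0, 0, 0.15],
  [0, 0, -0.25, 0, 0, 0, 0.1],
], newtons=30)

```text
time: 6.82
position: [0.532, 0.2009, 0.0967]
tool_rot: [0.978, 0.207, -0.0, -0.0]
ft_force: [-0.9, -0.5, 0.0]
grip_width: 0.0139
```

Request:
apply_moves([
  [0, 0, 0, 0, 0, 0, 0.05],
  [0, 0, 0, 0, 0, 0, 0.05],
  [0, 0, 0, 0, 0, 0, 0.05],
  [0, 0, 0, 0, 0, 0, 0.05],
  [0, 0, 0, 0, 0, 0, 0.05],
])

```text
time: 7.23
position: [0.5319, 0.201, 0.0967]
tool_rot: [0.978, 0.207, -0.0, -0.0]
ft_force: [-0.0, 0.7, -2.2]
grip_width: 0.0114
```

Request:
apply_moves([
  [0, 0, 0.03, 0, 0, 0, 0.05],
  [0, 0, 0.06, 0, 0, 0, 0.05],
  [0, 0, 0.09, 0, 0, 0, 0.05],
  [0, 0, 0.12, 0, 0, 0, 0.05],
  [0, 0, 0.15, 0, 0, 0, 0.05],
])

```text
time: 7.65
position: [0.532, 0.201, 0.0959]
tool_rot: [0.978, 0.207, 0.0, -0.0]
ft_force: [-1.5, 0.4, 6.1]
grip_width: 0.011
```

Request:
apply_moves([
  [0, 0, 0.03, 0, 0, 0, 0.05],
  [0, 0, 0.06, 0, 0, 0, 0.05],
  [0, 0, 0.09, 0, 0, 0, 0.05],
  [0, 0, 0.12, 0, 0, 0, 0.05],
  [0, 0, 0.15, 0, 0, 0, 0.05],
])

```text
time: 8.07
position: [0.532, 0.2011, 0.0948]
tool_rot: [0.978, 0.207, 0.0, -0.0]
ft_force: [-2.2, -0.4, 8.0]
grip_width: 0.0112
```

Request:
apply_moves([
  [0, 0, 0.03, 0, 0, 0, 0.05],
  [0, 0, 0.06, 0, 0, 0, 0.05],
  [0, 0, 0.09, 0, 0, 0, 0.05],
  [0, 0, 0.12, 0, 0, 0, 0.05],
  [0, 0, 0.15, 0, 0, 0, 0.05],
])

```text
time: 8.48
position: [0.532, 0.2011, 0.0934]
tool_rot: [0.978, 0.207, 0.0, -0.0]
ft_force: [-3.0, 0.9, 8.5]
grip_width: 0.0115
```

Request:
apply_moves([
  [0, 0, 0.03, 0, 0, 0, 0.05],
  [0, 0, 0.06, 0, 0, 0, 0.05],
  [0, 0, 0.09, 0, 0, 0, 0.05],
  [0, 0, 0.12, 0, 0, 0, 0.05],
  [0, 0, 0.15, 0, 0, 0, 0.05],
])

```text
time: 8.9
position: [0.5321, 0.2011, 0.092]
tool_rot: [0.978, 0.207, 0.0, -0.0]
ft_force: [-2.5, 0.3, 8.8]
grip_width: 0.0115
```

Request:
apply_moves([
  [0, 0, 0.02, 0, 0, 0, 0.05],
  [0, 0, 0.05, 0, 0, 0, 0.05],
  [0, 0, 0.07, 0, 0, 0, 0.05],
  [0, 0, 0.09, 0, 0, 0, 0.05],
])

```text
time: 9.23
position: [0.532, 0.2011, 0.091]
tool_rot: [0.978, 0.207, 0.0, -0.0]
ft_force: [-1.9, 0.3, 8.1]
grip_width: 0.0119
```

Request:
apply_moves([
  [0, 0, 0.02, 0, 0, 0, 0.05],
  [0, 0, 0.05, 0, 0, 0, 0.05],
  [0, 0, 0.07, 0, 0, 0, 0.05],
])

```text
time: 9.48
position: [0.532, 0.2011, 0.0904]
tool_rot: [0.978, 0.207, 0.0, -0.0]
ft_force: [-3.3, 0.8, 9.6]
grip_width: 0.0116
```

Request:
apply_moves([
  [0, 0, 0.02, 0, 0, 0, 0.05],
  [0, 0, 0.04, 0, 0, 0, 0.05],
  [0, 0, 0.06, 0, 0, 0, 0.05],
])

```text
time: 9.73
position: [0.5321, 0.2011, 0.0903]
tool_rot: [0.978, 0.207, 0.0, -0.0]
ft_force: [-2.5, 0.9, 13.1]
grip_width: 0.0109
```

Force climbs with no more travel, so the ring is on its stop at 13 N. Pulling briskly now.

Request:
apply_moves([
  [0, 0, -2.0, 0, 0, 0, 0.05],
  [0, 0, -5.5, 0, 0, 0, 0.05],
  [0, 0, -9.0, 0, 0, 0, 0.05],
  [0, 0, -12.0, 0, 0, 0, 0.05],
  [0, 0, -12.5, 0, 0, 0, 0.05],
])

```text
time: 10.15
position: [0.5356, 0.2014, 0.2191]
tool_rot: [0.978, 0.207, 0.006, 0.0]
ft_force: [1.1, -0.3, -0.6]
grip_width: 0.011
```

```bash
python3 - <<'E'
from h import *
b=snap('side','s2.png')
o=robot.get_obs();print(o['position'],o['ft_force'],o['moment'],o['grip_width']);M=R.from_quat(o['tool_rot']).as_matrix();print(M.round(4))
cv2.imwrite('pics/c2.png',cv2.resize(b[150:330,220:400,::-1],None,fx=3,fy=3,interpolation=cv2.INTER_CUBIC))
p=o['position']; print('tcp',proj('side',p),'foot guess',proj('side',p-[0,0,.0784]))
print(M.T@(np.array([.4744,-.143,p[2]])-p)*100)
E
```

```text
[0.53478399 0.20124205 0.21770038] [ 0.2843803  -0.16873547 -0.86716155] [ 0.03948341 -0.03385412  0.00076601] 0.011761845824734204
[[ 0.9142  0.4051  0.0092]
 [ 0.4051 -0.9143  0.001 ]
 [ 0.0089  0.0028 -1.    ]]
tcp [305.7572143  226.78366973] foot guess [307.20947465 258.43409467]
[-19.46452503  29.02778172  -0.09134194]
```

View pics/c2.png

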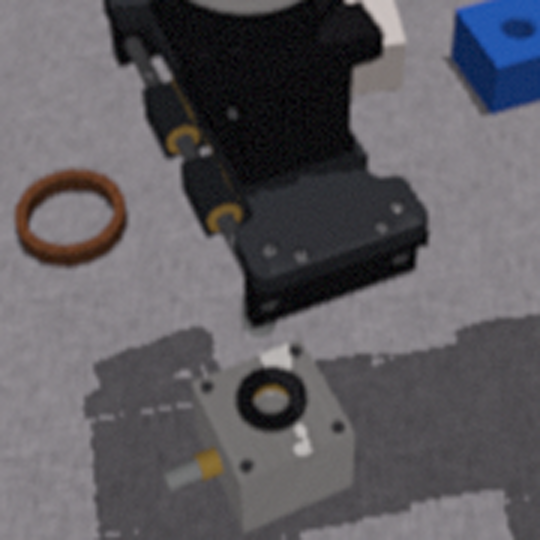

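The tube is out: its foot shows below the fingers at (307,259), and the ring is empty. Carrying it to the holder.

Request:
apply_moves([
  [-1.5, 2.2, 0, 0, 0, 0, 0.05],
  [-3.5, 5.2, 0, 0, 0, 0, 0.05],
  [-5.8, 8.6, 0, 0, 0, 0, 0.05],
  [-8.1, 12.0, 0, 0, 0, 0, 0.05],
  [-10.4, 15.5, 0, 0, 0, 0, 0.05],
])

```text
time: 10.62
position: [0.498, 0.016, 0.212]
tool_rot: [0.978, 0.208, -0.001, -0.0]
ft_force: [0.1, -1.2, -1.0]
grip_width: 0.0111
```

Request:
apply_moves([
  [-2.3, 3.4, 0, 0, 0, 0, 0.05],
  [-4.6, 6.9, 0, 0, 0, 0, 0.05],
  [-6.9, 10.3, 0, 0, 0, 0, 0.05],
  [-8.4, 12.5, 0, 0, 0, 0, 0.05],
  [-9.1, 13.5, 0, 0, 0, 0, 0.05],
])

```text
time: 11.03
position: [0.4701, -0.1464, 0.2122]
tool_rot: [0.979, 0.205, -0.001, -0.0]
ft_force: [-0.2, 0.6, -0.2]
grip_width: 0.0111
```

Request:
apply_moves([
  [0, 0, 2, 0, 0, 0, 0.05],
  [0, 0, 4, 0, 0, 0, 0.05],
  [0, 0, 6, 0, 0, 0, 0.05],
  [0, 0, 7, 0, 0, 0, 0.05],
  [0, 0, 7, 0, 0, 0, 0.05],
])

```text
time: 11.45
position: [0.4689, -0.1412, 0.1405]
tool_rot: [0.978, 0.207, -0.003, -0.003]
ft_force: [0.2, -0.2, -0.9]
grip_width: 0.0115
```

```bash
python3 - <<'E'
from h import *
b=snap('side','s3.png');a=snap('top','t3.png')
o=robot.get_obs();print(o['position'],o['ft_force'],o['moment'],o['grip_width']);M=R.from_quat(o['tool_rot']).as_matrix();print(M.round(4))
cv2.imwrite('pics/c3.png',np.hstack([cv2.resize(b[100:200,280:400,::-1],None,fx=4,fy=4,interpolation=cv2.INTER_CUBIC)]))
p=o['position']; print('tcp',proj('side',p),'foot guess',proj('side',p-[0,0,.0787]),'hole',proj('side',[.4744,-.143,.05]))
print(M.T@(np.array([.4744,-.143,p[2]])-p)*100)
E
```

```text
[ 0.47065718 -0.1421378   0.14275668] [-0.42396922  0.62114017 -0.93460121] [-0.06999245 -0.0321297  -0.00787966] 0.01135073314917587
[[ 0.9142  0.4053 -0.0022]
 [ 0.4053 -0.9142  0.0014]
 [-0.0014 -0.0021 -1.    ]]
tcp [340.05883919 122.68061051] foot guess [339.05768854 150.98419873] hole [337.2305424  155.45230685]
[ 0.30720821  0.23052849 -0.0009333 ]
```

View pics/c3.png

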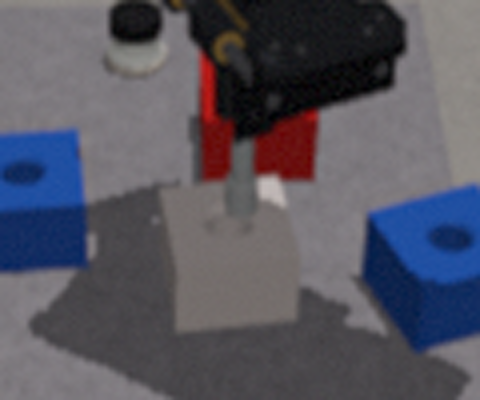

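The foot is just above the holder, bottom at about (340,153), with the hole at about (338,155.5). I'll correct by about 3 and 2 mm in tool axes.

Request:
apply_moves([
  [0.15, 0.1, 0, 0, 0, 0, 0.05],
  [0.3, 0.2, 0, 0, 0, 0, 0.05],
  [0.3, 0.2, 0, 0, 0, 0, 0.05],
  [0.3, 0.2, 0, 0, 0, 0, 0.05],
  [0.3, 0.2, 0, 0, 0, 0, 0.05],
])

```text
time: 11.97
position: [0.475, -0.1436, 0.1441]
tool_rot: [0.978, 0.207, 0.0, 0.0]
ft_force: [-0.7, -0.6, 0.2]
grip_width: 0.0112
```

```bash
python3 - <<'E'
from h import *
b=snap('side','s4.png')
o=robot.get_obs();print(o['position'],o['ft_force'],o['tool_rot'])
cv2.imwrite('pics/c4.png',cv2.resize(b[125:190,300:380,::-1],None,fx=7,fy=7,interpolation=cv2.INTER_CUBIC))
p=o['position']; print('foot guess',proj('side',p-[0,0,.0787]),'below',proj('side',[p[0],p[1],.05]),'hole',proj('side',[.4744,-.143,.05]))
M=R.from_quat(o['tool_rot']).as_matrix();print(M.T@(np.array([.4744,-.143,p[2]])-p)*100)
E
```

```text
[ 0.47488185 -0.14358756  0.14402725] [ 0.55679253  0.75639068 -0.44756047] [9.78351352e-01 2.06950479e-01 2.67061478e-04 2.44034039e-04]
foot guess [337.17019691 150.14422231] below [337.01017555 155.28234232] hole [337.2305424  155.45230685]
[-2.02652316e-02 -7.32348422e-02 -5.16078509e-05]
```

View pics/c4.png

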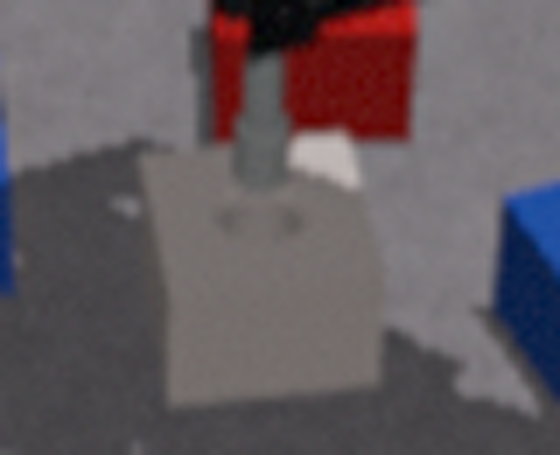

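Foot and hole line up: foot x is about 337.4 against 337.3 for the hole. Lowering.

Request:
apply_moves([
  [0, 0, 0.3, 0, 0, 0, 0.05],
  [0, 0, 0.7, 0, 0, 0, 0.05],
  [0, 0, 1.1, 0, 0, 0, 0.05],
  [0, 0, 1.5, 0, 0, 0, 0.05],
  [0, 0, 1.8, 0, 0, 0, 0.05],
])

```text
time: 12.43
position: [0.4745, -0.1434, 0.1249]
tool_rot: [0.978, 0.207, -0.0, -0.0]
ft_force: [-0.5, -0.3, -1.1]
grip_width: 0.0112
```

Request:
apply_moves([
  [0, 0, 0.1, 0, 0, 0, 0.05],
  [0, 0, 0.3, 0, 0, 0, 0.05],
  [0, 0, 0.5, 0, 0, 0, 0.05],
  [0, 0, 0.7, 0, 0, 0, 0.05],
  [0, 0, 0.9, 0, 0, 0, 0.05],
])

```text
time: 12.85
position: [0.4748, -0.1436, 0.1165]
tool_rot: [0.978, 0.207, 0.0, 0.0]
ft_force: [0.4, -0.9, -0.1]
grip_width: 0.0114
```

Request:
apply_moves([
  [0, 0, 0.3, 0, 0, 0, 0.05],
  [0, 0, 0.7, 0, 0, 0, 0.05],
  [0, 0, 1.1, 0, 0, 0, 0.05],
  [0, 0, 1.5, 0, 0, 0, 0.05],
  [0, 0, 1.9, 0, 0, 0, 0.05],
])

```text
time: 13.27
position: [0.4747, -0.1435, 0.0972]
tool_rot: [0.978, 0.207, -0.0, -0.0]
ft_force: [-0.9, 0.3, -0.7]
grip_width: 0.0114
```

Request:
apply_moves([
  [0, 0, 0.2, 0, 0, 0, 0.05],
  [0, 0, 0.4, 0, 0, 0, 0.05],
  [0, 0, 0.6, 0, 0, 0, 0.05],
  [0, 0, 0.8, 0, 0, 0, 0.05],
  [0, 0, 0.9, 0, 0, 0, 0.05],
])

```text
time: 13.68
position: [0.4747, -0.1436, 0.0885]
tool_rot: [0.978, 0.207, -0.0, -0.0]
ft_force: [0.3, 0.1, -0.0]
grip_width: 0.0113
```

Request:
apply_moves([
  [0, 0, 0.05, 0, 0, 0, 0.05],
  [0, 0, 0.1, 0, 0, 0, 0.05],
  [0, 0, 0.15, 0, 0, 0, 0.05],
  [0, 0, 0.2, 0, 0, 0, 0.05],
])

```text
time: 14.02
position: [0.4748, -0.1436, 0.0867]
tool_rot: [0.978, 0.207, 0.0, 0.0]
ft_force: [0.2, 0.9, -0.6]
grip_width: 0.0114
```

Request:
apply_moves([
  [0, 0, 0.05, 0, 0, 0, 0.05],
  [0, 0, 0.1, 0, 0, 0, 0.05],
  [0, 0, 0.15, 0, 0, 0, 0.05],
])

```text
time: 14.27
position: [0.4748, -0.1436, 0.0851]
tool_rot: [0.978, 0.207, 0.0, 0.0]
ft_force: [1.1, -0.0, -0.9]
grip_width: 0.0113
```

Request:
apply_moves([
  [0, 0, 0.03, 0, 0, 0, 0.05],
  [0, 0, 0.06, 0, 0, 0, 0.05],
  [0, 0, 0.09, 0, 0, 0, 0.05],
])

```text
time: 14.52
position: [0.4748, -0.1436, 0.0845]
tool_rot: [0.978, 0.207, 0.0, 0.0]
ft_force: [-0.5, -0.1, 6.1]
grip_width: 0.0114
```

The foot is on the floor at 6 N. Releasing and rising.

Request:
apply_moves([
  [0, 0, -0.05, 0, 0, 0, 0.15],
  [0, 0, -0.05, 0, 0, 0, 0.25],
  [0, 0, -0.05, 0, 0, 0, 0.35],
  [0, 0, -0.05, 0, 0, 0, 0.5],
  [0, 0, -0.05, 0, 0, 0, 0.6],
])

```text
time: 14.93
position: [0.4748, -0.1436, 0.0847]
tool_rot: [0.978, 0.207, 0.0, -0.0]
ft_force: [-0.7, -0.5, 0.3]
grip_width: 0.0319
```

Request:
apply_moves([
  [0, 0, 0, 0, 0, 0, 0.6],
  [0, 0, -0.5, 0, 0, 0, 0.6],
  [0, 0, -1.5, 0, 0, 0, 0.6],
  [0, 0, -3, 0, 0, 0, 0.6],
  [0, 0, -5, 0, 0, 0, 0.6],
])

```text
time: 15.35
position: [0.4741, -0.1432, 0.1351]
tool_rot: [0.978, 0.207, -0.001, -0.001]
ft_force: [-0.0, 0.3, 0.0]
grip_width: 0.0514
```

Request:
apply_moves([
  [0, 0, -3, 0, 0, 0, 0.6],
  [0, 0, -6, 0, 0, 0, 0.6],
  [0, 0, -9, 0, 0, 0, 0.6],
  [0, 0, -11, 0, 0, 0, 0.6],
  [0, 0, -11, 0, 0, 0, 0.6],
])

```text
time: 15.77
position: [0.4773, -0.1448, 0.2502]
tool_rot: [0.978, 0.207, 0.004, 0.004]
ft_force: [0.7, 0.4, 0.2]
grip_width: 0.0517
```

```bash
python3 - <<'E'
from h import *
b=snap('side','s5.png');a=snap('top','t5.png')
o=robot.get_obs();print(o['position'],o['ft_force'],o['grip_width'])
a0=cv2.imread('pics/t0.png')[:,:,::-1]
cv2.imwrite('pics/c5.png',np.vstack([np.hstack([cv2.resize(b[100:400,200:400],(400,600))[:300],cv2.resize(b[100:400,200:400],(400,600))[300:]]),np.hstack([cv2.resize(x[90:300,140:500],(400,233)) for x in (a0,a)])])[:,:,::-1])
E
```

```text
[ 0.4749485  -0.14362308  0.24617366] [-1.12530618  0.63071968 -0.62191569] 0.05192382062592523
```

View pics/c5.png

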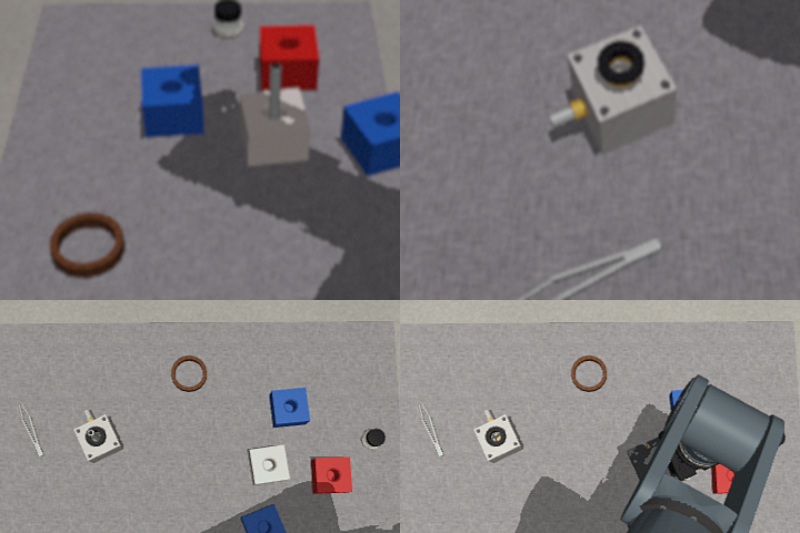

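The tube stands free in the white holder's hole, at about (338,145) in the side image. The fitting is empty, and the tape roll and tweezers are where they started. The jar stands undisturbed. The gripper is well clear.

```bash
python3 -c "
from rig import robot
print(robot.hand_in())"
```

```text
the job is handed in; nothing more can be done
None
```

The tube is out of the fitting and standing foot-down in the white holder, released, and the job is handed in (about 16 s on the robot's clock).

- **Release:** I felt the ring about 18 mm above the block, backed off, gripped the tube and pressed until the travel stopped and the force climbed. The highest reading during the press was 13 N. I then lifted 125 mm in about 0.4 s. The force readings come only at the end of each move, so the force during that pull was not seen.
- **Placing:** The tube went down the hole without side load. It touched the floor at about 6 N with its foot at the expected height, and I let go there.
- **Last checks:** The final pictures show the tube upright in the white holder, the fitting empty, and the gripper more than 0.1 m above the tube. The tape roll and tweezers match the first picture. The arm hid the jar from the top camera, so I only saw it standing normally in the side view. No check failed or disagreed.

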